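Put away the bonsai tools and whetstones after sharpening

ROBOT

A 6-joint arm with a two-finger parallel gripper is mounted at the origin on the work surface. World frame = base frame: x ahead of the robot, y to its left, z up, the work surface at z = 0. Lengths are in m, angles in rad, forces in N, time in s.
With the tool pointing down it reaches from about 0.275 to 0.825 m from the base axis. Payload 4.9 kg.
Tool frame: the origin (TCP) lies midway between the tips of the shut fingers; the grasp point (between the pads) lies 19 mm behind it (grip_point_offset is the distance from the TCP to the grasp point, in m); z points along the fingers, x is the direction in which the jaws open and shut, and the axes are right-handed (so a half turn about z gives the same grasp; the last joint's range is limited). The gripper opens to 85 mm and grips with 20 to 120 N. Pads are 22 mm wide; open, the fingers measure 114 mm over their backs; the gripper's body (76 mm by 85 mm) begins 54 mm behind the grasp point. The pads swing forward as they close: fully open they stand 13 mm farther back than shut.
Start: joints at [1.195, 0.326, -0.193, 1.052, 0, 1.437], TCP at [0.132, 0.534, 0.231] pointing down, gripper open.
Joint ranges: [-2.65, 2.65], [-0.97, 1.79], [-1.3, 1.35], [-1.93, 2.1], [-1.47, 1.37], [-3.14, 3.14]. Speed limits (rad/s): [2.57, 2.57, 3.14, 3.14, 3.14, 3.14].

INTERFACE

Orientations are given as a rotation vector (axis times angle).
In Python, from cell import * gives the robot as it stands. Calls block until the motion is done:
- movep(position, orientation): joint-space move of the TCP to a pose.
- move_l(position, velocity=0.15, rot=None, until_force=None): straight line of the TCP; rot=None keeps the orientation; velocity is the mean speed in m/s. With until_force (N) it stops when the force on the tool has changed by that much, and returns True; else False.
- set_joints(angles): joint-space move.
- let_go() and grab(newtons=None): open the fingers fully, or close them until they stop; newtons is the grip in N (None keeps the last).
- sleep(seconds).
- ik(position, orientation): joint angles nearest the present ones, or None.
- get_state(): the state.
- grab_frame(name): name is "side" or "top"; returns a dict with "img" (420x560x3 uint8, red, green, blue), "fx", "fy", "cx", "cy" (pixels), "k1" (the pictures are not rectified: a ray, as slopes to the right and down, at radius r is drawn at 1 + k1 r^2 times it, then the intrinsics apply), "cam_to_world" (4x4, takes a point from camera to world coordinates). Camera axes: x right, y down, z forward; pixel columns grow to the right and rows downward; lengths in m; the calibration is good to about 2 mm. A picture is of the moment at which its call begins. There is no depth.
A pose or a line that the arm cannot do raises MotionError and nothing moves.
- sign_off(): hands the job in, once; it reports no verdict.
Trained networks look in the newest picture that a camera, given by its name, has taken for a name from the list of things; names that differ only in an ending like _2 or _b are one class to them, and where a whole thing is asked for, a point or a joint stands for the part that bears it (a point fixed in the world has none). Each returns a list of dicts, best first, with "score" (0 to 1); they miss things now and then, are a little off and sometimes report something else, mostly with a low value. They report only what shows in the picture. A call takes as long as a camera call.
- spot_in(camera, name): "centre" ([column, row] in pixels, amid what is visible of it).
- silhouettes(camera, name): "mask" (420x560 bool, what is visible of it) and "centre" ([column, row] in pixels, amid what is visible of it).
- tip_of(camera, name): "centre" ([column, row] in pixels: a listed point, or the origin of a listed thing).
The state is a dict: "clock": time; "q": joint angles; "joint_velocities": joint speeds; "tau": joint torques, N m; "position": TCP position; "eef_rot": TCP orientation; "contact_force": force on the tool from outside, world axes, zero at the start; "wrist_torque": the same for the moment, N m; "finger_gap": opening from 0.0 (shut) to 1.0 (fully open).
Only numpy, scipy, OpenCV 4.12 (cv2) and the standard library are available. Lean on these libraries where they do the work, as an engineer would, in place of code of your own. Each camera call takes 0.05 s, during which the arm holds its last target. There are 200 camera calls.

TASK

The sharpening is finished, so clear the bench: lay the loose scissors in the tray that already holds scissors and the loose branch cutter in the tray that already holds pliers, each flat on the tray's floor and lengthways beside the tool lying there, without shifting that tool. Put both whetstones flat into the wooden stone box, the big one in its long bay and the small one in its short bay, and then put the lid on the box so that it sits fully home. Set everything down rather than dropping it: the edges are fresh and the stones chip.

Things in the scene. Friction and masses are not known exactly. Their poses are not given: they have to be found in the camera images.
- scissors: Loose slender steel scissors, closed, with two long finger loops, 188 long, 55 wide over the loops, 7 to 8 thick; long axis its x, z up. Origin at underside of the two parallel shanks: blade tips at x = +100 mm, pivot +20, loops -34 to -88. Grip across the shanks: 17 wide together, 7 high, x = -30 to +10.
- cutter: Loose steel branch cutter, pliers-like: blunt rounded head, two open curved handles, no loops; 179 long, 53 wide over the handles; long axis its x, z up. Origin at underside of the neck: head to x = +79 mm (12 high, 27 wide), handles (9 thick) back to -100. Grip across the neck: 20 wide, 10 high, x = -10 to +20.
- big_stone: The larger loose whetstone, a plain grey block 80 x 36 x 20 high mm (x, y, z). Origin: centre of its underside.
- small_stone: The smaller loose whetstone, a plain grey block 50 x 22 x 14 high mm (x, y, z). Origin: centre of its underside.
- lid: Loose wooden lid of the stone box: plate 190 (x) x 96 (y) x 7 mm; under it a locating panel 160 x 66 x 4, on which it stands; on top a grip bar 70 long (along x), 16 wide, from z = 11 to 33. Origin: centre of the panel's underside; the plate's underside is at z = 4. Fits either way round.
- scissors_tray: Shallow black tray, fixed to the bench, 142 (its x) x 232 (its y, lengthways) x 22 high mm; walls and floor 4 thick: inside 134 x 224, floor 4 above the bench. Origin: centre of the underside. A pair of scissors (tray_shears) lies along its +x half; the other half is free.
- pliers_tray: Shallow black tray, fixed to the bench, 142 (its x) x 232 (its y, lengthways) x 22 high mm; walls and floor 4 thick: inside 134 x 224, floor 4 above the bench. Origin: centre of the underside. A pair of pliers (tray_pliers) lies along its -x half; the other half is free.
- stone_box: Open wooden box, fixed, 92 (its x) x 186 (its y) x 36 high mm. Origin: centre of underside. Walls 7, floor 6 thick; inside 78 x 172, 30 deep. A divider at y = +12 to +18, its top at z = 26, parts the long bay (98, centre y = -37) from the short bay (68, centre y = +52). Lid home: its panel drops inside the walls with 6 mm play all round, lid origin at z = 32 here.
- tray_shears: Short steel scissors with wide round loops, loose, already lying along scissors_tray, to be left there: 148 long, 57 wide over the loops, 8 high mm. Origin: underside of the shanks, about 34 mm from the tray's long middle line, to its +x.
- tray_pliers: Steel long-nosed pliers, loose, already lying along pliers_tray, to be left there: 181 long, 49 wide over the handles, 12 high mm. Origin: underside of the neck, about 35 mm from the tray's long middle line, to its -x.

How it is judged:
At the end, for the whole second after the job is handed in: Each tool flat in its tray (within 3 mm, 0.05 rad), within 0.35 rad of lengthways and 45 mm of the middle; each stone flat in its bay (3 mm, 0.06 rad); lid within 10 mm of the box's centre, seated within 2 mm, tilt under 0.03, yaw within 0.15 rad; all at rest (x of scissors in the frame of scissors_tray between -0.067 and 0.067 m and y of scissors in the frame of scissors_tray between -0.045 and 0.045 m and z of scissors in the frame of scissors_tray between 0 and 0.007 m and angle between each of scissors, cutter's own z axis and vertical below 0.05 rad and angle between the x axis of scissors and the y axis of scissors_tray, either way round below 0.35 rad and linear speed of each of scissors, cutter, big_stone, small_stone, lid below 0.02 m/s and x of cutter in the frame of pliers_tray between -0.067 and 0.067 m and y of cutter in the frame of pliers_tray between -0.045 and 0.045 m and z of cutter in the frame of pliers_tray between 0 and 0.007 m and angle between the x axis of cutter and the y axis of pliers_tray, either way round below 0.35 rad and x of big_stone in the frame of stone_box between -0.039 and 0.039 m and y of big_stone in the frame of stone_box between -0.086 and 0 m and z of big_stone in the frame of stone_box between 0.003 and 0.009 m and angle between each of big_stone, small_stone's own z axis and vertical below 0.06 rad and x of small_stone in the frame of stone_box between -0.039 and 0.039 m and y of small_stone in the frame of stone_box between 0.018 and 0.086 m and z of small_stone in the frame of stone_box between 0.003 and 0.009 m and x of lid in the frame of stone_box between -0.01 and 0.01 m and y of lid in the frame of stone_box between -0.01 and 0.01 m and z of lid in the frame of stone_box between 0.029 and 0.034 m and angle between lid's own z axis and vertical below 0.03 rad and angle between the x axis of lid and the y axis of stone_box, either way round below 0.15 rad); the robot touches nothing.
It fails at once if a tool already lying in a tray is shifted by more than 15 mm (distance of any of tray_shears, tray_pliers from where it was at the start of the episode above 0.015 m).
It fails at once if one of the five things is dropped: it moves faster than 0.55 m/s (a fall of about 15 mm) while the fingers do not touch it ((linear speed of scissors above 0.55 m/s and contact force between scissors and the fingers below 0.05 N) or (linear speed of cutter above 0.55 m/s and contact force between cutter and the fingers below 0.05 N) or (linear speed of big_stone above 0.55 m/s and contact force between big_stone and the fingers below 0.05 N) or (linear speed of small_stone above 0.55 m/s and contact force between small_stone and the fingers below 0.05 N) or (linear speed of lid above 0.55 m/s and contact force between lid and the fingers below 0.05 N)).
It also fails if it takes over 136 s, if anything falls off the work surface, if the arm or the gripper's body presses on something with over 40 N, if the wrist force passes 120 N, or if a joint passes its speed limit or range.

## Working session

There is one attempt and no reset: what is moved stays moved. The work goes in short steps, each a Python script; the robot and the scene stay as the last script left them, time stands still between calls to the robot, and variables do not carry over. Pictures are saved under pics/ and viewed, about 12 in all and at most 16, crops included, and the job is handed in when it is done.

```bash
mkdir -p pics; ls; python3 - <<'E'
from cell import *
import cv2
for c in ("top","side"):
    f=grab_frame(c); cv2.imwrite(f"pics/{c}0.png",f["img"][:,:,::-1])
    print(c,f["fx"],f["cx"],f["cy"],f["k1"],f["cam_to_world"])
    for n in "scissors cutter big_stone small_stone lid scissors_tray pliers_tray stone_box tray_shears tray_pliers".split():
        print(n,[(d["score"],[round(float(v)) for v in d["centre"]],int(d["mask"].sum())) for d in silhouettes(c,n)[:3]],[(d["score"],[round(float(v),1) for v in d["centre"]]) for d in tip_of(c,n)[:2]])
s=get_state();print(s["clock"],s["position"],s["eef_rot"])
E
```

```text
pics
top 488.3847899301187 283.9762234410011 214.09062226489624 0.03978260195768329 [[-0.01398848 -0.99457903  0.10303823  0.4058042 ]
 [-0.9998768   0.01464757  0.00564259  0.00833976]
 [-0.00712126 -0.1029466  -0.99466139  0.99347358]
 [ 0.          0.          0.          1.        ]]
scissors [(0.98, [216, 275], 685)] [(0.84, [211.8, 260.8])]
cutter [(0.93, [142, 305], 1047)] [(0.87, [141.1, 307.8])]
big_stone [(0.7, [368, 262], 771)] [(0.75, [157.0, 170.1]), (0.66, [367.5, 263.6])]
small_stone [(0.66, [291, 241], 274)] [(0.71, [290.8, 241.8])]
lid [(0.84, [448, 297], 4868)] [(0.68, [442.7, 295.3])]
scissors_tray [(0.91, [152, 169], 7865)] [(0.89, [154.0, 172.1]), (0.58, [159.9, 151.7])]
pliers_tray [(0.81, [289, 135], 7314)] [(0.72, [158.6, 170.3]), (0.69, [287.7, 140.8])]
stone_box [(0.89, [435, 162], 4730), (0.3, [291, 241], 287)] [(0.89, [433.7, 162.8]), (0.55, [156.8, 171.3])]
tray_shears [(0.89, [173, 151], 678), (0.41, [291, 244], 267), (0.23, [367, 260], 786)] [(0.83, [163.3, 151.4]), (0.71, [140.6, 306.9])]
tray_pliers [(0.78, [296, 156], 831)] [(0.92, [293.5, 153.0])]
s
[... 337 characters left out ...]
208.6])]
cutter [(0.95, [153, 189], 494)] [(0.73, [156.5, 189.4])]
big_stone [(0.64, [286, 274], 696)] [(0.67, [289.7, 277.0])]
small_stone [(0.53, [261, 231], 181)] [(0.54, [262.5, 235.8])]
lid [(0.9, [310, 343], 4120)] [(0.74, [309.2, 339.6])]
scissors_tray [(0.81, [248, 156], 2609)] [(0.61, [250.0, 159.9])]
pliers_tray [(0.7, [333, 195], 3396)] [(0.62, [326.4, 196.8])]
stone_box [(0.56, [397, 272], 3491)] [(0.71, [396.9, 275.8]), (0.58, [158.1, 188.8])]
tray_shears [(0.49, [265, 159], 311)] [(0.74, [260.2, 156.1])]
tray_pliers [(0.75, [322, 206], 389), (0.54, [205, 211], 491)] [(0.78, [318.1, 206.3])]
2.1 [0.13167427 0.53399435 0.23126778] [ 2.47309933e+00  1.93728655e+00 -6.97186417e-05]
```

View pics/top0.png

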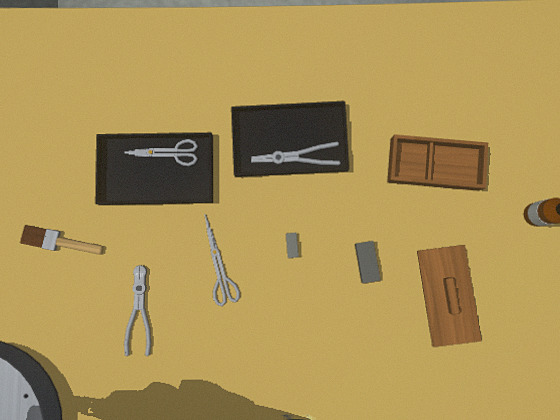

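View pics/side0.png

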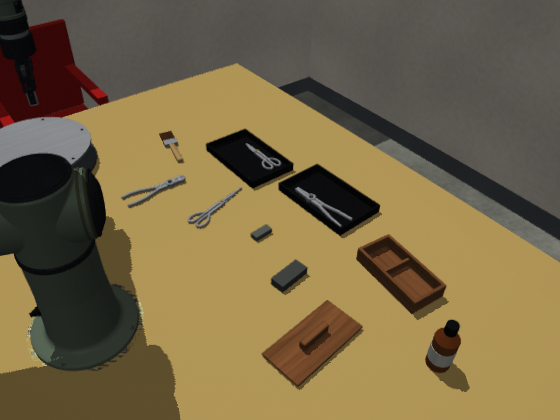

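The top view shows the scissors with tips at (208,215) and loops at (228,300), and the cutter's head at (141,267) with handles at (140,352). The stones are at (292,245) and (368,262), and the lid at (450,296) with its bar along image vertical. The box divider is at (431,160), with the short bay to its left, so box +y is world +y. The side view agrees. Next I'll fit poses to the masks in both cameras.

```bash
cat > h.py <<'E'
from cell import *
import numpy as np, cv2, json
from scipy.optimize import minimize
from scipy.spatial.transform import Rotation as R
DIM={"big_stone":(.08,.036,0,.02),"small_stone":(.05,.022,0,.014),"lid":(.19,.096,.004,.011),
"scissors_tray":(.142,.232,0,.022),"pliers_tray":(.142,.232,0,.022),"stone_box":(.092,.186,0,.036)}
def proj(f,P):
    T=np.linalg.inv(f["cam_to_world"]); c=P@T[:3,:3].T+T[:3,3]; s=c[:,:2]/c[:,2:]
    s=s*(1+f["k1"]*(s**2).sum(1,keepdims=True)); return s*[f["fx"],f["fy"]]+[f["cx"],f["cy"]]
def unproj(f,uv,z):
    d=(np.atleast_2d(uv)-[f["cx"],f["cy"]])/[f["fx"],f["fy"]]; s=d.copy()
    for _ in range(8): s=d/(1+f["k1"]*(s**2).sum(1,keepdims=True))
    M=f["cam_to_world"]; w=np.c_[s,np.ones(len(s))]@M[:3,:3].T
    return M[:3,3]+w*((z-M[2,3])/w[:,2])[:,None]
def best(cam,name):
    d=silhouettes(cam,name); return d[0] if d else None
def fitbox(F,name,masks,z0=0):
    lx,ly,a,b=DIM[name]
    C=np.array([[x,y,z] for x in(-lx/2,lx/2) for y in(-ly/2,ly/2) for z in(a+z0,b+z0)])
    S=4; obs={c:cv2.resize(m.astype(np.uint8),None,fx=S,fy=S,interpolation=cv2.INTER_LINEAR) for c,m in masks.items()}
    def pose(p): 
        c,s=np.cos(p[2]),np.sin(p[2]); return np.c_[C[:,0]*c-C[:,1]*s+p[0],C[:,0]*s+C[:,1]*c+p[1],C[:,2]]
    def cost(p):
        e=0
        for c in masks:
            im=np.zeros_like(obs[c]); uv=((proj(F[c],pose(p))+.5)*S)
            cv2.fillConvexPoly(im,cv2.convexHull(uv.astype(np.float32)).round().astype(np.int32),1)
            e+=1-(im&obs[c]).sum()/(im|obs[c]).sum()
        return e/len(masks)
    m=masks["top"]; ys,xs=np.nonzero(m); W=unproj(F["top"],np.c_[xs,ys],b+z0)[:,:2]
    x0=W.mean(0); best=None
    for yaw in ([0.] if name[-4:] in("tray","_box") else np.arange(0,np.pi,np.pi/6)):
        r=minimize(cost,[*x0,yaw],method="Nelder-Mead",options=dict(initial_simplex=[[*x0,yaw-.1],[x0[0]+.01,x0[1],yaw],[x0[0],x0[1]+.01,yaw],[*x0,yaw+.1]],xatol=1e-4,fatol=1e-4,maxiter=120))
        if best is None or r.fun<best.fun: best=r
    return best.x,best.fun
def tool(F,name,mask,mid,z=.004,fwd=(1,0)):
    ys,xs=np.nonzero(mask); W=unproj(F,np.c_[xs,ys],z)[:,:2]
    (c,wh,_)=r=cv2.minAreaRect((W*1000).astype(np.float32)); q=cv2.boxPoints(r)
    e=max((q[1]-q[0],q[2]-q[1]),key=np.linalg.norm); e=e/np.linalg.norm(e)
    if e@fwd<0:e=-e
    return np.r_[np.array(c)/1000-e*mid, np.arctan2(e[1],e[0])],wh
def rotv(jaw): # tool down, tool x along world angle jaw
    return (R.from_euler("z",jaw)*R.from_euler("x",np.pi)).as_rotvec()
E
python3 - <<'E'
from h import *
F={c:grab_frame(c) for c in("top","side")}
P={}
for n in DIM:
    M={c:best(c,n)["mask"] for c in F}
    p,e=fitbox(F,n,M); P[n]=list(p)
    print(n,p.round(4),round(e,3),*[fitbox(F,n,{"top":M["top"]})[0].round(4)])
for n,mid in(("scissors",.006),("cutter",-.0105)):
    p,wh=tool(F["top"],n,best("top",n)["mask"],mid); P[n]=list(p); 
    o=[unproj(F[c],tip_of(c,n)[0]["centre"],.004)[0,:2].round(4) for c in F]
    print(n,p.round(4),wh,o)
for n,fw in(("tray_shears",(0,1)),("tray_pliers",(0,1))):
    p,wh=tool(F["top"],n,best("top",n)["mask"],0,.008,fw); print(n,"mid",p.round(4),wh,[unproj(F[c],tip_of(c,n)[0]["centre"],.008)[0,:2].round(4) for c in F])
json.dump({k:list(map(float,v)) for k,v in P.items()},open("P.json","w"))
s=get_state()
for n in P:
  for a in (0,np.pi/2,np.pi,-np.pi/2):
    q=ik([P[n][0],P[n][1],.1],rotv(P[n][2]+a)); print(n,round(a,1),None if q is None else np.round(q,2))
E
```

```text
big_stone [ 0.4076 -0.1493  0.151 ] 0.136 [ 0.4091 -0.1514  3.2488]
small_stone [4.435e-01 1.900e-03 3.191e+00] 0.175 [0.446  0.0008 0.1   ]
lid [ 0.3409 -0.3073  0.1141] 0.048 [ 0.3422 -0.3089  0.1098]
scissors_tray [0.6042 0.277  0.0054] 0.132 [0.605  0.2767 0.0075]
pliers_tray [0.6616 0.0034 0.0399] 0.146 [0.6631 0.001  0.0351]
stone_box [ 0.6058 -0.2932 -0.0939] 0.056 [ 0.6075 -0.2952 -0.1031]
scissors [0.4132 0.1409 0.1182] (181.89541625976562, 51.669342041015625) [array([0.4159, 0.1584]), array([0.4052, 0.1601])]
cutter [0.3317 0.3092 0.0198] (173.00965881347656, 51.1292839050293) [array([0.3284, 0.3012]), array([0.3221, 0.2963])]
tray_shears mid [0.6502 0.2606 1.3573] (139.4822998046875, 53.87736892700195) [array([0.6362, 0.2662]), array([0.6385, 0.2522])]
tray_pliers mid [ 0.6337 -0.0104  1.5546] (184.47607421875, 50.08438491821289) [array([ 0.63  , -0.0077]), array([0.62  , 0.0068])]
big_stone 0 [-0.52  0.26 -0.67  0.64  0.    0.9 ]
big_stone 1.6 [-0.52  0.26 -0.67  0.64  0.   -0.67]
big_stone 3.1 [-0.52  0.26 -0.67  0.64  0.   -2.24]
big_stone -1.6 [-0.52  0.26 -0.67  0.64 
[... 753 characters left out ...]
.1 [-0.11  0.63 -0.05  0.89  0.   -1.72]
pliers_tray -1.6 [-0.11  0.63 -0.05  0.89  0.    3.  ]
stone_box 0 [-0.56  0.65 -0.01  0.91  0.    1.1 ]
stone_box 1.6 [-0.56  0.65 -0.01  0.91  0.   -0.47]
stone_box 3.1 [-0.56  0.65 -0.01  0.91  0.   -2.04]
stone_box -1.6 [-0.56  0.65 -0.01  0.91  0.    2.68]
scissors 0 [ 0.16  0.27 -0.66  0.64  0.    1.61]
scissors 1.6 [ 0.16  0.27 -0.66  0.64  0.    0.04]
scissors 3.1 [ 0.16  0.27 -0.66  0.64  0.   -1.53]
scissors -1.6 [ 0.16  0.27 -0.66  0.64  0.   -3.1 ]
cutter 0 [ 0.59  0.3  -0.62  0.66 -0.    2.14]
cutter 1.6 [ 0.59  0.3  -0.62  0.66 -0.    0.57]
cutter 3.1 [ 0.59  0.3  -0.62  0.66  0.   -1.  ]
cutter -1.6 [ 0.59  0.3  -0.62  0.66  0.   -2.57]
```

Large loops and tips bias the min-area rectangle for the scissors: the picture shows about 0.22 rad, but the fit gives 0.12. I'll recompute the tool axes from front and rear centroids and check them on an overlay.

```bash
cat >> h.py <<'E'
def tool(F,name,mask,mid,z=.004,fwd=(1,0)):
    n,lab,st,_=cv2.connectedComponentsWithStats(mask.astype(np.uint8),connectivity=8); 
    ys,xs=np.nonzero(mask); W=unproj(F,np.c_[xs,ys],z)[:,:2]
    e=np.array(fwd,float)
    for _ in range(10):
        t=W@e; lo,hi=np.percentile(t,[.5,99.5]); L=hi-lo
        a=W[t>hi-.35*L].mean(0); b=W[t<lo+.4*L].mean(0); e=(a-b)/np.linalg.norm(a-b)
    n=np.array([-e[1],e[0]]); o=n*(b@n)+e*((lo+hi)/2-mid)
    return np.r_[o,np.arctan2(e[1],e[0])],L
E
python3 - <<'E'
from h import *
P=json.load(open("P.json")); F={c:grab_frame(c) for c in("top","side")}
img=cv2.resize(F["top"]["img"],None,fx=3,fy=3,interpolation=cv2.INTER_CUBIC)[:,:,::-1].copy()
def line(p,a,b,z,col):
    e=np.array([np.cos(p[2]),np.sin(p[2])]); Q=np.array([[*(p[:2]+e*t),z] for t in(a,0,b)])
    uv=(proj(F["top"],Q)+.5)*3-.5; cv2.line(img,*[tuple(int(v) for v in u) for u in(uv[0],uv[2])],col,1); cv2.circle(img,tuple(int(v) for v in uv[1]),4,col,1)
for n,mid,a,b,fw in(("scissors",.006,-.088,.1,(1,.2)),("cutter",-.0105,-.1,.079,(1,0)),("tray_shears",0,-.074,.074,(0,1)),("tray_pliers",0,-.09,.09,(0,1))):
    for c in F:
        p,L=tool(F[c],n,best(c,n)["mask"],mid,.008 if n[:4]=="tray" else .004,fw); print(n,c,p.round(4),round(L,4))
        if c=="top": P[n]=list(map(float,p)); line(p,a,b,.005,(0,0,255))
for n in DIM:
    lx,ly,a,b=DIM[n]; p=P[n]; c,s=np.cos(p[2]),np.sin(p[2])
    Q=np.array([[p[0]+c*x-s*y,p[1]+s*x+c*y,b] for x,y in((-lx/2,-ly/2),(lx/2,-ly/2),(lx/2,ly/2),(-lx/2,ly/2))])
    cv2.polylines(img,[((proj(F["top"],Q)+.5)*3-.5).astype(np.int32)],True,(0,255,0),1)
json.dump(P,open("P.json","w"))
cv2.imwrite("pics/ov1.png",img[290:890,250:1050]); cv2.imwrite("pics/ov2.png",img[290:890,800:1500])
E
```

```text
scissors top [0.4079 0.1485 0.2739] 0.1716
scissors side [0.4036 0.1523 0.274 ] 0.1686
cutter top [ 0.3321  0.3069 -0.0311] 0.1723
cutter side [ 0.3307  0.3119 -0.013 ] 0.1751
tray_shears top [0.6398 0.2632 1.5487] 0.1375
tray_shears side [0.6372 0.261  1.5846] 0.1278
tray_pliers top [ 0.6251 -0.0104  1.6019] 0.1749
tray_pliers side [ 0.4078 -0.146   0.1438] 0.0894
```

View pics/ov1.png

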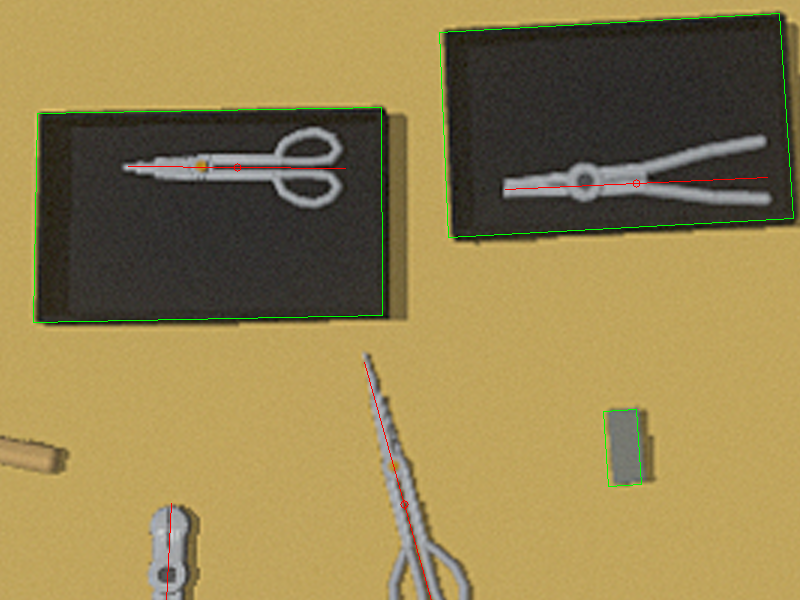

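View pics/ov2.png

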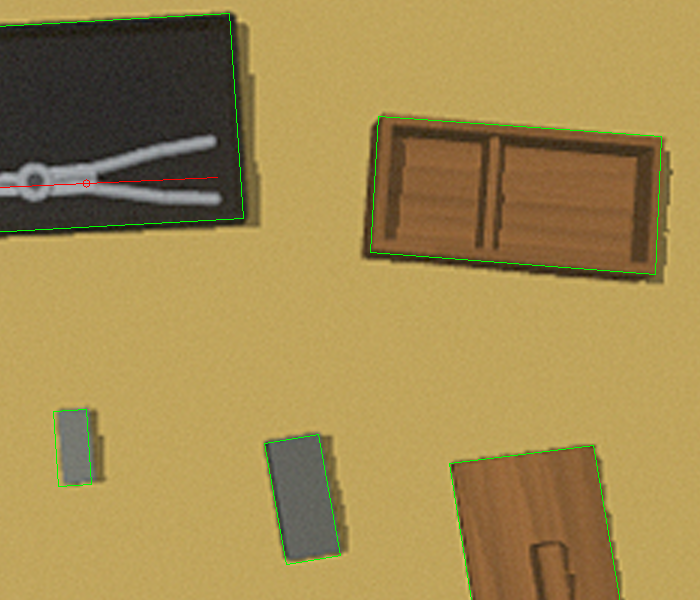

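Overlays match: tray, box, stone and lid outlines all sit on their edges. The scissors' tip in the mask is cut short by about 7 mm, so I move their origin about 5 mm forward. I'll start with the small stone, which shows how the fingers behave opening between walls.

```bash
cat >> h.py <<'E'
P=json.load(open("P.json"))
def st(t=""):
    s=get_state(); print(t,"t=%.1f"%s["clock"],"p",s["position"].round(4) if hasattr(s["position"],"round") else np.round(s["position"],4),"gap %.3f"%s["finger_gap"],"F",np.round(s["contact_force"],1)); return s
def loc(p,x,y): c,s=np.cos(p[2]),np.sin(p[2]); return np.array([p[0]+c*x-s*y,p[1]+s*x+c*y])
def pick(p,gx,z,N=40,up=.12):
    xy=loc(p,gx,0); movep([*xy,z+.07],rotv(p[2]+np.pi/2)); move_l([*xy,z+.0],.08); grab(N); st("grip")
    move_l([*xy,up],.12); st("up")
def place(t,gx,z,F=None,up=.14):
    """t=(x,y,yaw) of the thing; z TCP height at release; F: press until force"""
    xy=loc(t,gx,0); movep([*xy,max(z+.05,.1)],rotv(t[2]+np.pi/2)); move_l([*xy,z+.012],.1)
    hit=move_l([*xy,z-(.006 if F else 0)],.03,until_force=F); st("down %s"%hit)
    grab(20); let_go(); st("open"); move_l([*xy,z+.05],.06); st("up"); move_l([*xy,up],.15)
E
python3 - <<'E'
from h import *
p=P["small_stone"]; p[2]=.07
pick(p,0,.005)
b=P["stone_box"]; xy=loc(b,0,.052)
place([*xy,b[2]-np.pi/2],0,.011,6)
f=grab_frame("top"); cv2.imwrite("pics/a1.png",cv2.resize(f["img"][100:220,360:520,::-1],None,fx=4,fy=4))
E
```

```text
grip t=7.8 p [0.4437 0.0019 0.0053] gap 0.246 F [-1.5  0.3  4.8]
up t=8.9 p [0.4429 0.002  0.1194] gap 0.244 F [-0.3 -0.3 -1. ]
down True t=11.6 p [ 0.611  -0.2416  0.0108] gap 0.241 F [-0.9 -0.   4. ]
open t=12.1 p [ 0.6115 -0.2412  0.0098] gap 0.599 F [ 5.3  0.  -5. ]
up t=13.1 p [ 0.6103 -0.2413  0.0608] gap 0.998 F [ 0.2 -0.3 -0.3]
```

View pics/a1.png

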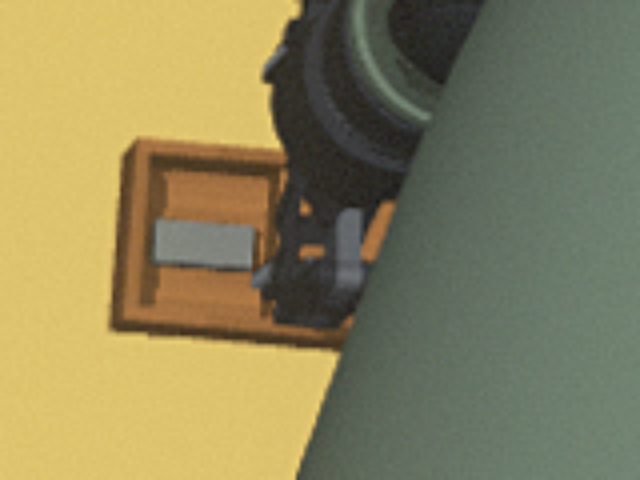

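The small stone lies flat in the short bay, at (205,243) in the crop. The fingers stopped gently on the walls, with only about 5 N on the wrist. Next: the big stone, then the scissors.

```bash
python3 - <<'E'
from h import *
pick(P["big_stone"],0,.008)
b=P["stone_box"]; xy=loc(b,0,-.037)
place([*xy,b[2]-np.pi/2],0,.014,6)
s=P["scissors"]; c=np.array([np.cos(s[2]),np.sin(s[2])]); s[:2]=list(np.array(s[:2])+.004*c)
pick(s,-.01,.002)
f=grab_frame("top"); cv2.imwrite("pics/a2.png",cv2.resize(f["img"][100:400,60:520,::-1],None,fx=1.7,fy=1.7))
E
```

```text
grip t=17.0 p [ 0.4078 -0.1495  0.0084] gap 0.409 F [-1.   0.1  5.9]
up t=18.1 p [ 0.4071 -0.149   0.1194] gap 0.409 F [ 0.5 -0.1 -1.3]
down True t=21.0 p [ 0.6027 -0.3302  0.0142] gap 0.407 F [-0.3  0.7  4.1]
open t=21.5 p [ 0.6019 -0.3297  0.0131] gap 0.601 F [-0.8  0.1  0.3]
up t=22.5 p [ 0.602  -0.3298  0.0638] gap 1.004 F [-0.7 -0.5  0.1]
grip t=26.7 p [0.4022 0.1469 0.0022] gap 0.175 F [-0.9 -0.3  4.8]
up t=27.8 p [0.4015 0.1467 0.1194] gap 0.173 F [-0.2  0.5 -0.8]
```

View pics/a2.png

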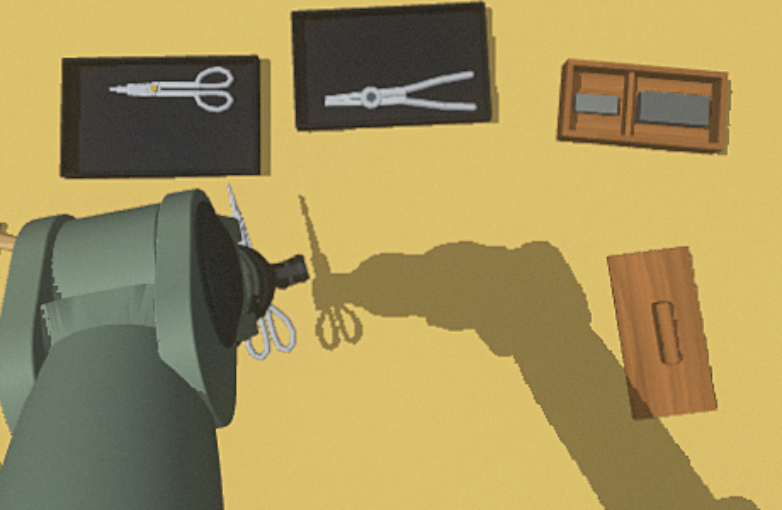

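Both stones lie in their bays and the scissors are held level. Now placing the scissors, flipped so that their loops lie by the shears' tips. That leaves room for the opening fingers.

```bash
python3 - <<'E'
from h import *
t=P["scissors_tray"]; xy=loc(t,-.013,.014)
place([*xy,t[2]-np.pi/2],-.01,.016,5)
movep([.40,.30,.2],rotv(np.pi/2))
F={"top":grab_frame("top")}
for n,mid,fw in(("scissors",.006,(0,-1)),("tray_shears",0,(0,1))):
    d=best("top",n); print(n,d["score"],tool(F["top"],n,d["mask"],mid,.008,fw)[0].round(4))
print(P["tray_shears"],t)
cv2.imwrite("pics/a3.png",cv2.resize(F["top"]["img"][110:230,80:240,::-1],None,fx=4,fy=4))
E
```

```text
down False t=31.2 p [0.5911 0.3009 0.01  ] gap 0.173 F [-0.5  0.4 -0.6]
open t=32.1 p [0.5911 0.3009 0.01  ] gap 0.999 F [ 0.8  0.6 -1. ]
up t=33.2 p [0.5907 0.3008 0.0655] gap 0.999 F [0.3 0.2 0.2]
scissors 0.72 [ 0.5925  0.2905 -1.58  ]
tray_shears 0.97 [0.6402 0.264  1.5589]
[0.6397847649584879, 0.26323581265678947, 1.5487208156709211] [0.6042015894618418, 0.27699862334403114, 0.0053891555466940326]
```

View pics/a3.png

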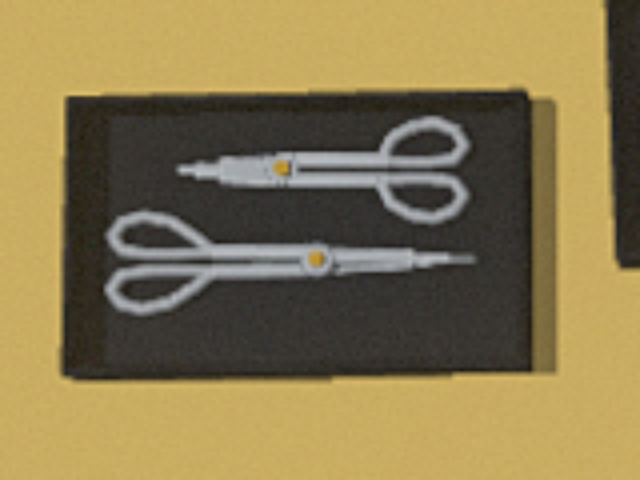

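The scissors lie lengthways at tray (−12, +14) mm, clear of the walls, and the shears haven't moved (under 1 mm). Next is the cutter.

```bash
python3 - <<'E'
from h import *
pick(P["cutter"],.005,.004)
t=P["pliers_tray"]; xy=loc(t,.014,0)
place([*xy,t[2]-np.pi/2],.005,.0175,5)
movep([.42,-.05,.2],rotv(np.pi/2))
F={"top":grab_frame("top")}
for n,mid,fw in(("cutter",-.0105,(0,-1)),("tray_pliers",0,(0,1))):
    d=best("top",n); print(n,d["score"],tool(F["top"],n,d["mask"],mid,.008,fw)[0].round(4))
print(P["tray_pliers"],t)
cv2.imwrite("pics/a4.png",cv2.resize(F["top"]["img"][80:200,215:375,::-1],None,fx=4,fy=4))
E
```

```text
grip t=37.6 p [0.3371 0.307  0.0043] gap 0.213 F [-1.3 -0.5  4.3]
up t=38.7 p [0.3365 0.3064 0.1193] gap 0.221 F [ 0.5 -1.  -2.3]
down False t=42.0 p [ 0.6759 -0.0011  0.0115] gap 0.213 F [ 0.5 -0.3 -1.9]
open t=42.8 p [ 0.6758 -0.001   0.0115] gap 1.000 F [ 0.4 -0.4 -0.5]
up t=43.9 p [ 0.6754 -0.001   0.067 ] gap 1.002 F [-0.3  0.  -0. ]
cutter 0.87 [ 0.6772  0.003  -1.5016]
tray_pliers 0.65 [ 0.626  -0.0109  1.6126]
[0.6250773090114596, -0.010435210841006577, 1.6019349863952548] [0.6616067100953524, 0.003414708548031541, 0.03992937969154854]
```

View pics/a4.png

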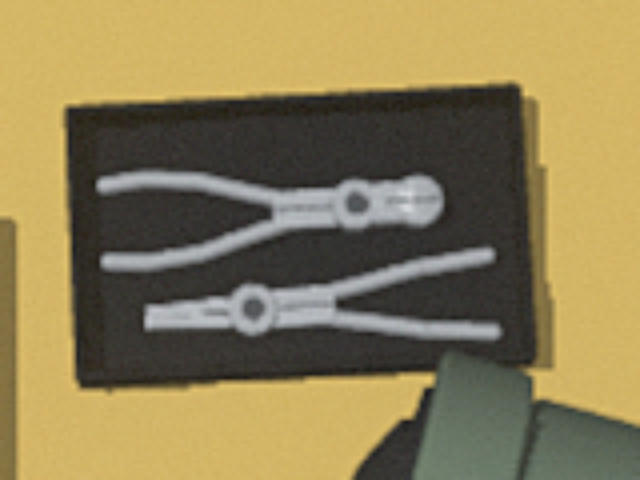

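The cutter lies lengthways and clear of the walls, and the pliers are within 1 mm of where they were. Now the lid; I'll check the seating height before releasing it.

```bash
python3 - <<'E'
from h import *
pick(P["lid"],0,.016,60)
b=P["stone_box"]
movep([b[0],b[1],.12],rotv(b[2]+np.pi)); move_l([b[0],b[1],.062],.08); st("pre")
h=move_l([b[0],b[1],.042],.02,until_force=6); s=st("down %s"%h)
f=grab_frame("side"); cv2.imwrite("pics/a5.png",cv2.resize(f["img"][180:330,310:510,::-1],None,fx=3,fy=3))
E
```

```text
grip t=49.0 p [ 0.3411 -0.3076  0.0163] gap 0.173 F [-0.8  0.1  5.5]
up t=50.0 p [ 0.3405 -0.3068  0.1193] gap 0.170 F [-0.5 -0.7 -1.3]
pre t=51.9 p [ 0.6061 -0.2933  0.0623] gap 0.168 F [ 0.  -0.2 -1.7]
down True t=52.6 p [ 0.6057 -0.2931  0.0484] gap 0.169 F [-0.2  1.1  5.2]
```

View pics/a5.png

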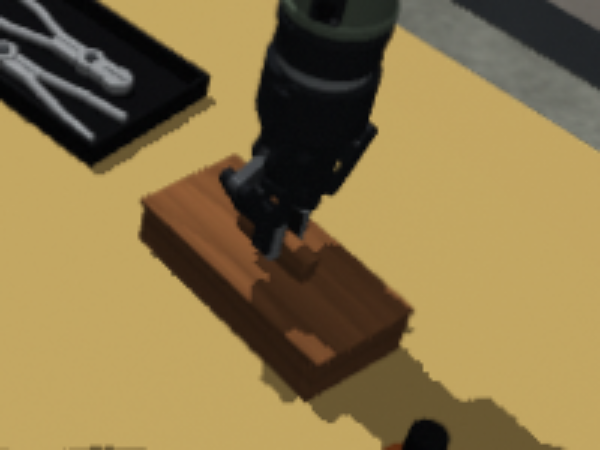

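The lid stopped at TCP z = 0.0484; fully home should be 0.0483, and the picture shows it flush. Release, clear away and check.

```bash
python3 - <<'E'
from h import *
s=get_state()["position"]
let_go(); st("open"); move_l([s[0],s[1],.15],.06); movep([.40,-.05,.22],rotv(np.pi/2)); sleep(.5); st()
F={c:grab_frame(c) for c in("top","side")}
M={c:best(c,"lid")["mask"] for c in F}; print(fitbox(F,"lid",M,.032),P["stone_box"])
for n in("tray_shears","tray_pliers"): print(n,tool(F["top"],n,best("top",n)["mask"],0,.008,(0,1))[0].round(4),np.round(P[n],4))
cv2.imwrite("pics/a6.png",cv2.resize(F["side"]["img"][120:330,180:460,::-1],None,fx=2.8,fy=2.8))
E
```

```text
open t=53.4 p [ 0.6048 -0.2925  0.0473] gap 0.998 F [-0.7 -0.7 -0.8]
 t=57.2 p [ 0.4    -0.05    0.2199] gap 0.998 F [0.3 0.4 0.3]
(array([ 0.6054839 , -0.29144104,  1.47378785]), np.float64(0.06282349818362204)) [0.6057681212717994, -0.2931659308254713, -0.09394736905908148]
tray_shears [0.6407 0.2623 1.5707] [0.6398 0.2632 1.5487]
tray_pliers [ 0.6261 -0.0101  1.6326] [ 0.6251 -0.0104  1.6019]
```

View pics/a6.png

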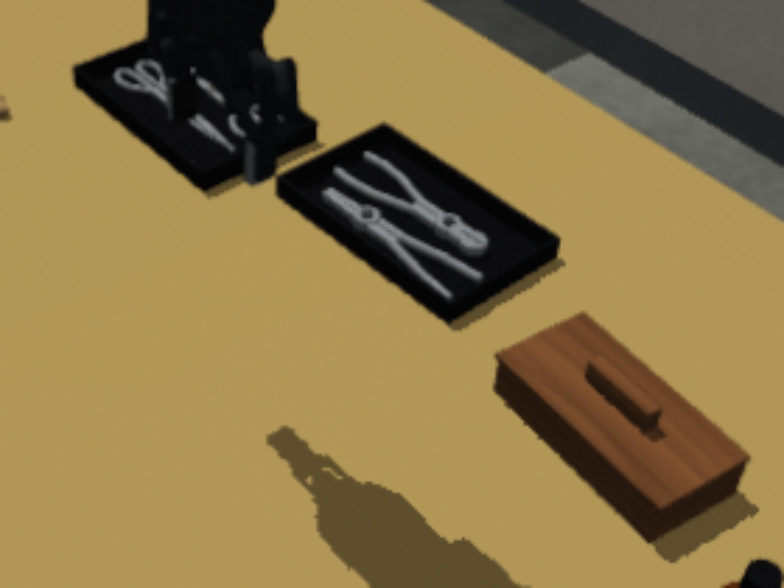

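The lid is flush and centred, both tools are flat in their trays, and the gripper is clear.

```bash
python3 -c "
from cell import *
sign_off()"
```

```text
the job is handed in; nothing more can be done
```

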